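Wind the proving drawer's timer and shut the drawer

TASK

The loaf is ready to prove: wind the clockwork timer in the open drawer fully, turning its key clockwise in several part turns until the dial pointer reaches the thick mark at the end of its scale and the key comes up against its stop. Then gently push the drawer home until it clicks into its seat and stays there, leaving the jar and the can beside it undisturbed.

Things in the scene. Friction and masses are not known exactly. Their poses are not given: they have to be found in the camera images.
- prover: Low mauve proving cabinet, fixed, 280 deep (its x), 360 wide (y), 155 high. Origin on the table under the middle of its front face; x points into the cabinet, away from the robot. The drawer opens along its -x. A mug and a bowl stand on its top, 110 mm or more behind its front face.
- drawer (a joint): The drawer's opening in m: 0 fully home, at most 0.18; starts open 0.13 to 0.17. It slides with about 2 N of friction. A sprung detent must be overcome in the last 14 mm (up to about 15 N); past it, the drawer is drawn home and held.
- drawer_front (a point): Middle of the top edge of the drawer's mauve front panel, on its flat outer (robot) face, 138 mm above the table; axes as prover. The panel is 350 wide, 18 thick, and reaches down to 20 mm above the table. Home, its outer face stands 19 mm in front of the cabinet's face. The wooden drawer behind it is 320 wide, 240 long, its side walls 85 mm high above the table.
- drawer_knob (a point): End of the round black knob in the middle of the drawer front, 32 mm in diameter, standing out 28 mm, its axis 85 mm above the table; the point is its outer end; axes as prover. The drawer can be pushed here or on the panel.
- key_grip (a point): Centre of the brass wing key standing upright on the round timer in the drawer's right half (-y); it turns about the vertical through this point, 108 mm above the table, 79 mm behind the drawer front's outer face and 80 mm right of its middle. The two-lobed wing is 66 long along the point's x, 12 thick along y, 28 high (14 up and down), on a 12 mm stem.
- key (a joint): How far the key has been wound, rad: grows clockwise seen from above, hard stop at 8.0 (fully wound); starts 0 to 1.5. The torque rises from 0.2 to 0.35 N m; the key stays where it is let go. The dial pointer turns 0.6 times as far; the thick mark covers the key's last 0.5 rad.
- jar: Glass jar with wooden lid, 90 in diameter, 140 high, standing loose on the table beside the drawer; origin under its centre. Not to be disturbed.
- can: Food can, 74 in diameter, 110 high, loose on the table beside the drawer; origin under its centre. Not to be disturbed.
- loaf_tin (a point): Middle of the top of the covered steel loaf tin fixed in the left half (+y) of the drawer, 94 mm above the table; 205 long (x), 108 wide (y). It moves with the drawer and needs no handling.
- dial (a point): Centre of the timer's white dial under the key, 70 mm above the table; timer 100 in diameter. A black pointer turns clockwise over it from a thin start mark at its far left to a thick end mark at its far right (x, y as prover).

How it is judged:
By the outcome, as a careful person would: the job done as asked, in the order asked, and still so for the second after the job is handed in, with the robot touching nothing.
It also fails if it takes over 72 s, if anything falls off the work surface, if the arm or the gripper's body presses on something with over 40 N, if the wrist force passes 120 N, or if a joint passes its speed limit or range.

ROBOT

A 7-joint arm with a two-finger parallel gripper is mounted at the origin on the work surface. World frame = base frame: x ahead of the robot, y to its left, z up, the work surface at z = 0. Lengths are in m, angles in rad, forces in N, time in s.
With the tool pointing down it reaches from about 0.4 to 0.85 m from the base axis. Payload 10.4 kg.
Tool frame: the origin (TCP) lies at the very end of the fingers, on their centre line; the grasp point (between the pads) lies 19 mm behind it; z points along the fingers, y is the line along which they close (so a half turn about z gives the same grasp; the last joint's range is limited). The gripper opens to 87 mm and grips with 3 to 60 N. Pads are 19 mm wide; open, the fingers measure 117 mm over their backs; the gripper's body (75 mm by 190 mm) begins 51 mm behind the grasp point.
Start: joints at [1.166, 0.332, -0.065, 1.46, 0.022, 1.35, -0.088], TCP at [0.233, -0.58, 0.223] pointing down, gripper open.
Joint ranges: [-2.6, 2.6], [-0.5, 2.12], [-1.47, 1.34], [0.16, 2.42], [-1.27, 4.41], [0.06, 2.06], [-2.6, 2.6]. Speed limits (rad/s): [2.22, 2.22, 2.79, 2.79, 3.14, 3.14, 3.14].

INTERFACE

Orientations are given as a unit quaternion [x, y, z, w].
In Python, from bench import status, camera, order gives the robot as it stands.
- The arm moves only by the tool jog_arm, never from a script. Its argument "plan" is a list of rows, each a list of 7 numbers: the turn, a rotation vector about the tool's x, y, z in rad, then the shift along the tool's x, y, z in mm, then the opening, from -1 (shut) to 1 (fully open). A call has 1 to 12 rows; each row is the pose to reach, as a shift and turn from the pose commanded when the call began, along the tool's axes at that moment; what a row does not reach only later rows make up. A row lasts 1/10 s, in which the tool goes at most 50 mm and 8.59 degrees, less where a joint would pass 70% of its speed; a pose out of reach is approached as far as the arm can. A call with a gripper value outside its range is refused whole. The fingers move at their own pace and stop on an object; "squeeze" is the grip in N (left out, the last holds). Time passes only in rows, so rows that repeat a pose let the fingers close. It gives the time, the measured TCP pose, the force, the opening and the grip force at its end, in the units of the state.
- status.read_state(): the state, without advancing time (a new reading comes with each control period).
- camera(name): name is "side" or "top"; returns a dict with "image" (400x640x3 uint8, red, green, blue), "z_map" (400x640 float32, m along the optical axis (not along the pixel's ray), 0 where there is no reading), "fx", "fy", "cx", "cy" (pixels), "world_from_camera" (4x4, takes a point from camera to world coordinates). Camera axes: x right, y down, z forward; pixel columns grow to the right and rows downward; lengths in m; the calibration is good to about 2 mm. A picture is of the moment at which its call begins.
- order.close_job(): hands the job in; it is judged then, once.
The state is a dict: "time": time; "joint_positions": joint angles; "joint_vel": joint speeds; "joint_torque": joint torques, N m; "ee_pos": TCP position; "eef_rot": TCP orientation; "ft_force": force on the tool from outside, world axes, zero at the start; "torque": the same for the moment, N m; "width": finger opening in m; "grip_force": force on a finger pad.
Only numpy, scipy, OpenCV 4.12 (cv2) and the standard library are available. Lean on these libraries where they do the work, as an engineer would, in place of code of your own. Each camera call takes 0.05 s, during which the arm holds its last target. There are 200 camera calls.

## Working session

There is one attempt and no reset: what is moved stays moved. The work goes in short steps, Python scripts to look and compute and a tool call to move; the robot and the scene stay as the last step left them, time stands still between calls to the robot, and variables do not carry over. Pictures are saved under pics/ and viewed, at most 10 in all, crops included, and the job is handed in when it is done.

Besides the shell and the picture viewer there is one more tool, called in YAML: its name, and indented under it one key for each argument. jog_arm: Moves the arm, as the interface text tells. Its arguments: {"type":"object","properties":{"plan":{"type":"array"},"squeeze":{"type":"number"}},"required":["plan"]}

```bash
mkdir -p pics; cat > h.py <<'E'
import numpy as np, cv2
from bench import status, camera, order
def pts(c):
    z=c["z_map"].astype(float);v,u=np.mgrid[:400,:640]
    P=np.stack([(u-c["cx"])/c["fx"]*z,(v-c["cy"])/c["fy"]*z,z],-1)
    T=np.array(c["world_from_camera"]);W=P@T[:3,:3].T+T[:3,3];W[z==0]=np.nan
    return W
def save(c,n): cv2.imwrite("pics/"+n,c["image"][...,::-1])
E
python3 - <<'E'
from h import *
s=status.read_state();print(s)
for n in("top","side"):
    c=camera(n);save(c,n+"0.png");np.savez(n+"0.npz",W=pts(c),im=c["image"]);print(np.round(c["world_from_camera"],3).tolist(),c["fx"])
a=cv2.imread("pics/top0.png");b=cv2.imread("pics/side0.png")
E
```

```text
{'time': 0.0, 'joint_positions': array([ 1.16638066,  0.33287364, -0.0647093 ,  1.46095653,  0.02162144,
        1.34989591, -0.08852773]), 'joint_vel': array([-0.00028182,  0.00099868, -0.00040163,  0.00037281, -0.00133538,
        0.00036426, -0.00081762]), 'joint_torque': array([ 2.34630534e-04, -6.23254251e+01,  2.45241757e-02, -3.89899850e+01,
       -6.15145639e-02,  3.97685997e-02,  1.02065449e-04]), 'ee_pos': array([ 0.23272455, -0.57963128,  0.2217456 ]), 'eef_rot': array([ 9.81831453e-01,  1.89753740e-01, -1.77866827e-04, -6.96176623e-04]), 'ft_force': array([-0.34496797, -0.07960179, -1.16185409]), 'torque': array([ 0.04191047,  0.00126341, -0.03462124]), 'grip_force': 0.0, 'width': 0.08684818061873516}
[[0.023, -0.998, 0.057, 0.582], [-0.999, -0.024, -0.024, 0.065], [0.025, -0.057, -0.998, 1.193], [0.0, 0.0, 0.0, 1.0]] 415.3301104034178
[[-0.765, -0.405, 0.5, 0.181], [-0.644, 0.487, -0.59, 0.647], [-0.005, -0.773, -0.634, 0.759], [0.0, 0.0, 0.0, 1.0]] 396.92686281367054
```

View pics/top0.png

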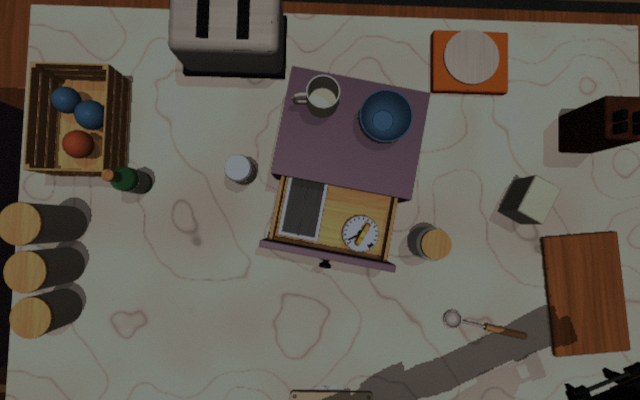

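View pics/side0.png

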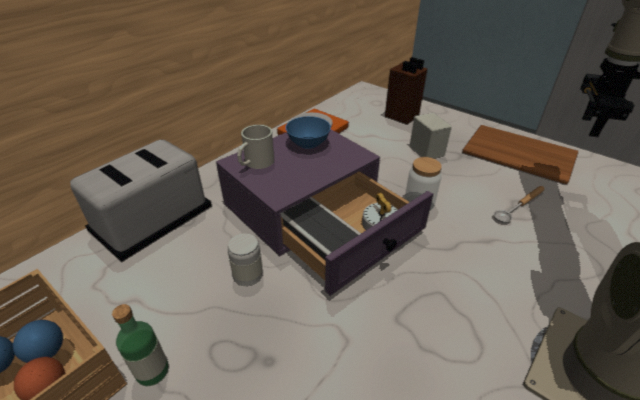

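The top view shows the mauve cabinet at (350,130), with its front edge running from (275,175) to (412,198). The drawer front runs from (262,243) to (395,267), the knob is at (325,264), the key at (362,233), the jar at (435,243) and the can at (240,168). Next I'll measure the positions.

```bash
python3 - <<'E'
from h import *
d=np.load("top0.npz");W=d["W"];im=d["im"]
Z=W[...,2];sub=np.zeros(Z.shape,bool)
sub[225:275,255:402]=1
# front panel top
m=sub&(abs(Z-.138)<.006)
p=W[m][:,:2].astype(np.float32);r=cv2.minAreaRect(p);print("panel",m.sum(),r,cv2.boxPoints(r).tolist())
sub[:]=0;sub[60:205,265:435]=1;m=sub&(abs(Z-.155)<.005)
p=W[m][:,:2].astype(np.float32);r=cv2.minAreaRect(p);print("cab",m.sum(),r,cv2.boxPoints(r).tolist())
sub[:]=0;sub[212:255,338:385]=1;m=sub&(Z>.1)&(Z<.128)
p=W[m];print("key",m.sum(),np.nanmean(p,0),np.nanmax(p[:,2]));r=cv2.minAreaRect(p[:,:2].astype(np.float32));print(r)
q=p[:,:2]-p[:,:2].mean(0);u=np.linalg.svd(q)[2][0];print("dir",u,np.degrees(np.arctan2(u[1],u[0])))
for n,(a,b,c,e),z in(("jar",(215,265,405,460),.14),("can",(145,195,215,265),.11)):
    sub[:]=0;sub[a:b,c:e]=1;m=sub&(abs(Z-z)<.006);print(n,m.sum(),cv2.minEnclosingCircle(W[m][:,:2].astype(np.float32)))
cv2.imwrite("pics/c1.png",cv2.resize(im[200:280,255:455,::-1],None,fx=4,fy=4,interpolation=2))
E
```

```text
panel 1070 ((0.5011135935783386, 0.02587476372718811), (0.3497988283634186, 0.019592370837926865), 80.45350646972656) [[0.462446391582489, -0.1449778527021408], [0.4817674458026886, -0.14822719991207123], [0.5397807955741882, 0.19672738015651703], [0.520459771156311, 0.19997672736644745]]
cab 11953 ((0.8144911527633667, -0.026543021202087402), (0.36038121581077576, 0.28078901767730713), 80.58330535888672) [[0.6465069651603699, -0.18133504688739777], [0.9235121607780457, -0.22727589309215546], [0.9824753403663635, 0.12824900448322296], [0.7054701447486877, 0.17418985068798065]]
key 138 [ 0.55643505 -0.0620078   0.11870266] 0.12629831186460616
((0.5404130220413208, -0.04839152470231056), (0.023041076958179474, 0.11202437430620193), 48.47218704223633)
dir [-0.81533986  0.57898265] 144.62098070638675
jar 730 ((0.5370549559593201, -0.249520942568779), 0.03904002904891968)
can 528 ((0.7235717177391052, 0.26491689682006836), 0.0348440520465374)
```

View pics/c1.png

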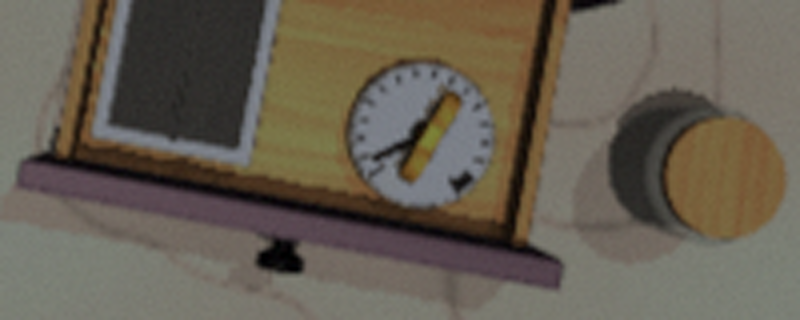

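The crop shows the brass wing from (410,175) to (455,95), about -29° in world. The pointer sits near the start mark at (375,160) and the thick mark is at (460,183). The key measures about (0.5565, -0.064), which agrees with the drawer geometry, and the drawer is about 0.168 m open. I'm moving above the key.

jog_arm:
  plan:
    - [0,0,-0.14,41,-30,0,0]
    - [0,0,-0.28,82,-60,0,0]
    - [0,0,-0.42,123,-90,0,0]
    - [0,0,-0.56,164,-119,0,0]
    - [0,0,-0.7,205,-149,0,0]
    - [0,0,-0.84,246,-179,0,0]
    - [0,0,-0.98,288,-209,0,0]
    - [0,0,-1.12,329,-239,0,0]
    - [0,0,-1.26,370,-268,0,0]
    - [0,0,-1.4,411,-298,0,0]
    - [0,0,-1.5,452,-328,0,0]
    - [0,0,-1.6,493,-358,0,0]
  squeeze: 30

```text
time: 1.3
ee_pos: [0.5527, -0.0703, 0.2225]
eef_rot: [0.546, 0.838, -0.0, 0.0]
ft_force: [0.5, -0.5, -0.2]
width: 0.0435
grip_force: 0.0
```

```bash
cat >> h.py <<'E'
def info():
    s=status.read_state();q=s["eef_rot"]
    from scipy.spatial.transform import Rotation as R
    M=R.from_quat(q).as_matrix()
    print("t",round(s["time"],2),"p",np.round(s["ee_pos"],4),"psi",round(np.arctan2(M[1,0],M[0,0]),3),"z",np.round(M[:,2],3),"J",np.round(s["joint_positions"],2),"F",np.round(s["ft_force"],1),"T",np.round(s["torque"],2),"w",round(s["width"],4),s["grip_force"])
    return s,M
def to(p,psi):
    s,M=info();d=M.T@(np.array(p)-s["ee_pos"])*1000
    c=np.arctan2(M[1,0],M[0,0]);print("shift",np.round(d,1),"turnz",round((c-psi+np.pi)%(2*np.pi)-np.pi,3))
E
python3 - <<'E'
from h import *
d=np.load("top0.npz");W=d["W"];im=d["im"].astype(int)
s=np.zeros(W.shape[:2],bool);s[216:252,345:375]=1
m=s&(im[...,0]-im[...,2]>60)&(W[...,2]>.108)
p=W[m];print(len(p),p.mean(0),p.min(0),p.max(0));q=p[:,:2]-p[:,:2].mean(0);u=np.linalg.svd(q)[2][0];psi=np.arctan2(u[1],u[0]);print(psi,cv2.minAreaRect(p[:,:2].astype(np.float32)))
to([.5565,-.064,.19],2.64)
E
```

```text
85 [ 0.55856088 -0.06481008  0.12100372] [ 0.5323576  -0.08166599  0.11504678] [ 0.58452643 -0.04860109  0.12956243]
2.6252495751459524 ((0.5588424801826477, -0.06487426161766052), (0.00973469577729702, 0.05927145853638649), 60.93350601196289)
t 1.3 p [ 0.5527 -0.0703  0.2225] psi 1.985 z [-0. -0. -1.] J [ 0.59  0.24 -0.63  1.62  0.14  1.33  0.35] F [ 0.5 -0.5 -0.2] T [-0.06 -0.22 -0.01] w 0.0435 0.0
shift [ 4.2  6.  32.5] turnz -0.655
```

jog_arm:
  plan:
    - [0,0,-0.13,3.4,6.7,10,0]
    - [0,0,-0.26,3.4,6.7,20,0]
    - [0,0,-0.39,3.4,6.7,35,0]
    - [0,0,-0.52,3.4,6.7,50,0]
    - [0,0,-0.645,3.4,6.7,70,0]
    - [0,0,-0.645,3.4,6.7,85,0]
    - [0,0,-0.645,3.4,6.7,100,0]
    - [0,0,-0.645,3.4,6.7,115,0]
    - [0,0,-0.645,3.4,6.7,125,0]
    - [0,0,-0.645,3.4,6.7,130,0]
    - [0,0,-0.645,3.4,6.7,130,0]

```text
time: 2.4
ee_pos: [0.5567, -0.0661, 0.092]
eef_rot: [0.255, 0.967, -0.0, -0.0]
ft_force: [-0.6, 0.1, 0.1]
width: 0.0435
grip_force: 0.0
```

```bash
python3 - <<'E'
from h import *
to([.5575,-.0645,.092],2.63)
E
```

```text
t 2.4 p [ 0.5567 -0.0661  0.092 ] psi 2.626 z [-0.001  0.    -1.   ] J [ 0.61  0.39 -0.68  1.76  0.27  1.1   0.89] F [-0.6  0.1  0.1] T [ 0.05 -0.11 -0.01] w 0.0435 0.0
shift [0.1 1.8 0. ] turnz -0.004
```

jog_arm:
  plan:
    - [0,0,0,0,0,0,-0.5]
    - [0,0,0,0,0,0,-1]
    - [0,0,0,0,0,0,-1]
    - [0,0,0,0,0,0,-1]
    - [0,0,0,0,0,0,-1]
  squeeze: 30

```text
time: 2.9
ee_pos: [0.5571, -0.0661, 0.0928]
eef_rot: [0.255, 0.967, 0.0, 0.0]
ft_force: [1.4, 4.8, -1.0]
width: 0.012
grip_force: 30.1
```

```bash
python3 - <<'E'
from h import *
info();c=camera("side");save(c,"g1.png");im=c["image"][150:290,290:470,::-1]
cv2.imwrite("pics/g1c.png",cv2.resize(im,None,fx=4,fy=4,interpolation=2))
E
```

```text
t 2.9 p [ 0.5571 -0.0661  0.0928] psi 2.627 z [ 0.  0. -1.] J [ 0.61  0.39 -0.68  1.76  0.27  1.1   0.89] F [ 1.4  4.8 -1. ] T [ 1.17 -0.42  0.01] w 0.012 30.112305460497737
```

View pics/g1c.png

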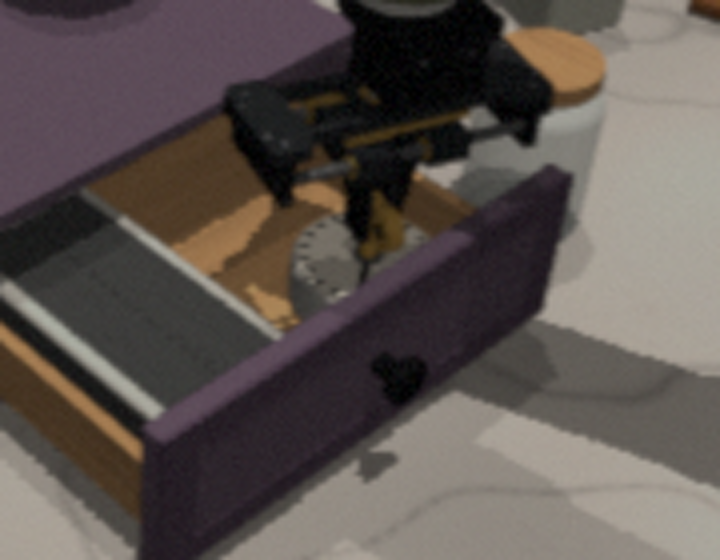

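The side crop shows the fingers (375,200) closed on the brass wing, clear of the drawer front. The width is 12 mm, as expected. I'll centre by 1.5 mm and start winding.

jog_arm:
  plan:
    - [0,0,0,0,1.5,0,-1]
    - [0,0,0.1,0,1.5,0,-1]
    - [0,0,0.24,0,1.5,0,-1]
    - [0,0,0.38,0,1.5,0,-1]
    - [0,0,0.52,0,1.5,0,-1]
    - [0,0,0.66,0,1.5,0,-1]
    - [0,0,0.8,0,1.5,0,-1]
    - [0,0,0.94,0,1.5,0,-1]
    - [0,0,1.08,0,1.5,0,-1]
    - [0,0,1.22,0,1.5,0,-1]
    - [0,0,1.36,0,1.5,0,-1]
    - [0,0,1.5,0,1.5,0,-1]
  squeeze: 50

```text
time: 4.15
ee_pos: [0.5573, -0.0664, 0.0927]
eef_rot: [0.847, 0.531, -0.001, 0.001]
ft_force: [-1.8, -4.0, 2.7]
width: 0.0115
grip_force: 50.0
```

```bash
python3 - <<'E'
from h import *
info()
E
```

```text
t 4.15 p [ 0.5573 -0.0664  0.0927] psi 1.12 z [-0.001 -0.002 -1.   ] J [ 0.41  0.34 -0.44  1.76  0.16  1.08 -0.54] F [-1.8 -4.   2.7] T [-1.02  0.56  0.27] w 0.0115 49.996318900957704
```

jog_arm:
  plan:
    - [0,0,0.14,0,0,0,-1]
    - [0,0,0.28,0,0,0,-1]
    - [0,0,0.42,0,0,0,-1]
    - [0,0,0.56,0,0,0,-1]
    - [0,0,0.7,0,0,0,-1]
    - [0,0,0.84,0,0,0,-1]
    - [0,0,0.98,0,0,0,-1]
    - [0,0,1.12,0,0,0,-1]
    - [0,0,1.26,0,0,0,-1]
    - [0,0,1.4,0,0,0,-1]
    - [0,0,1.5,0,0,0,-1]
    - [0,0,1.5,0,0,0,-1]

```text
time: 5.35
ee_pos: [0.5574, -0.0659, 0.0927]
eef_rot: [0.982, -0.187, -0.0, 0.001]
ft_force: [-2.8, -5.0, 3.9]
width: 0.0116
grip_force: 50.0
```

```bash
python3 - <<'E'
from h import *
info()
E
```

```text
t 5.35 p [ 0.5574 -0.0659  0.0927] psi -0.376 z [-0.    -0.001 -1.   ] J [ 0.22  0.31 -0.22  1.77  0.08  1.06 -1.97] F [-2.8 -5.   3.9] T [-0.91  0.63 -0.12] w 0.0116 50.003172531723976
```

jog_arm:
  plan:
    - [0,0,0,0,0,0,0]
    - [0,0,0,0,0,0,0]
    - [0,0,0,0,0,-20,0]
    - [0,0,0,0,0,-42,0]
    - [0,0,-0.1,0,0,-42,0]
    - [0,0,-0.24,0,0,-42,0]
    - [0,0,-0.38,0,0,-42,0]
    - [0,0,-0.52,0,0,-42,0]
    - [0,0,-0.66,0,0,-42,0]
    - [0,0,-0.8,0,0,-42,0]
    - [0,0,-0.94,0,0,-42,0]
    - [0,0,-1.04,0,0,-42,0]

```text
time: 6.55
ee_pos: [0.5577, -0.0643, 0.1344]
eef_rot: [0.944, 0.331, 0.0, -0.0]
ft_force: [0.3, 0.0, -0.1]
width: 0.0437
grip_force: 0.0
```

jog_arm:
  plan:
    - [0,0,-0.14,0,0,0,0]
    - [0,0,-0.28,0,0,0,0]
    - [0,0,-0.42,0,0,0,0]
    - [0,0,-0.56,0,0,0,0]
    - [0,0,-0.7,0,0,0,0]
    - [0,0,-0.84,0,0,0,0]
    - [0,0,-0.98,0,0,0,0]
    - [0,0,-1.12,0,0,0,0]
    - [0,0,-1.26,0,0,0,0]
    - [0,0,-1.4,0,0,0,0]
    - [0,0,-1.54,0,0,0,0]
    - [0,0,-1.68,0,0,0,0]

```text
time: 7.75
ee_pos: [0.5577, -0.0643, 0.1345]
eef_rot: [0.383, 0.924, 0.0, -0.0]
ft_force: [-0.2, 1.0, 0.1]
width: 0.0438
grip_force: 0.0
```

```bash
python3 - <<'E'
from h import *
to([.5573,-.065,.092],2.766)
c=camera("top");save(c,"t2.png");im=c["image"][200:280,255:455,::-1]
cv2.imwrite("pics/t2c.png",cv2.resize(im,None,fx=4,fy=4,interpolation=2))
E
```

```text
t 7.75 p [ 0.5577 -0.0643  0.1345] psi 2.355 z [ 0.     0.001 -1.   ] J [ 0.53  0.32 -0.58  1.72  0.19  1.16  0.68] F [-0.2  1.   0.1] T [ 0.02 -0.13  0.02] w 0.0438 0.0
shift [-0.2 -0.8 42.5] turnz -0.411
```

View pics/t2c.png

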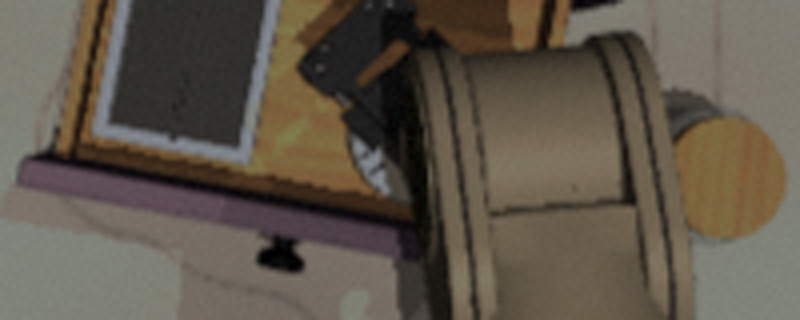

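The arm hides the dial in this view, but the drawer (front edge at (20,170) to (410,220)) and the jar (730,180) haven't moved. I'll regrasp.

jog_arm:
  plan:
    - [0,0,-0.14,0,-0.8,0,0]
    - [0,0,-0.28,0,-0.8,0,0]
    - [0,0,-0.41,0,-0.8,0,0]
    - [0,0,-0.41,0,-0.8,12,0]
    - [0,0,-0.41,0,-0.8,28,0]
    - [0,0,-0.41,0,-0.8,42,0]
    - [0,0,-0.41,0,-0.8,42,0]
    - [0,0,-0.41,0,-0.8,42,-0.6]
    - [0,0,-0.41,0,-0.8,42,-1]
    - [0,0,-0.41,0,-0.8,42,-1]
    - [0,0,-0.41,0,-0.8,42,-1]
    - [0,0,-0.41,0,-0.8,42,-1]

```text
time: 9.0
ee_pos: [0.5572, -0.0657, 0.0929]
eef_rot: [0.191, 0.982, -0.0, 0.0]
ft_force: [-2.9, -4.7, 2.5]
width: 0.0116
grip_force: 48.9
```

jog_arm:
  plan:
    - [0,0,0.1,0,0,0,-1]
    - [0,0,0.24,0,0,0,-1]
    - [0,0,0.38,0,0,0,-1]
    - [0,0,0.52,0,0,0,-1]
    - [0,0,0.66,0,0,0,-1]
    - [0,0,0.8,0,0,0,-1]
    - [0,0,0.94,0,0,0,-1]
    - [0,0,1.08,0,0,0,-1]
    - [0,0,1.22,0,0,0,-1]
    - [0,0,1.36,0,0,0,-1]
    - [0,0,1.5,0,0,0,-1]
    - [0,0,1.5,0,0,0,-1]

```text
time: 10.2
ee_pos: [0.5576, -0.0654, 0.0929]
eef_rot: [0.81, 0.587, 0.0, 0.0]
ft_force: [2.4, 0.8, -0.2]
width: 0.0116
grip_force: 50.0
```

```bash
python3 - <<'E'
from h import *
info()
E
```

```text
t 10.2 p [ 0.5576 -0.0654  0.0929] psi 1.255 z [ 0.001 -0.    -1.   ] J [ 0.37  0.33 -0.39  1.77  0.14  1.07 -0.39] F [ 2.4  0.8 -0.2] T [-0.04 -0.51 -0.12] w 0.0116 50.00170472078025
```

jog_arm:
  plan:
    - [0,0,0.14,0,0,0,-1]
    - [0,0,0.28,0,0,0,-1]
    - [0,0,0.42,0,0,0,-1]
    - [0,0,0.56,0,0,0,-1]
    - [0,0,0.7,0,0,0,-1]
    - [0,0,0.84,0,0,0,-1]
    - [0,0,0.98,0,0,0,-1]
    - [0,0,1.12,0,0,0,-1]
    - [0,0,1.26,0,0,0,-1]
    - [0,0,1.4,0,0,0,-1]
    - [0,0,1.5,0,0,0,-1]
    - [0,0,1.5,0,0,0,-1]

```text
time: 11.4
ee_pos: [0.5574, -0.0661, 0.0929]
eef_rot: [0.993, -0.12, 0.001, 0.0]
ft_force: [1.5, -2.4, 1.2]
width: 0.012
grip_force: 50.0
```

```bash
python3 - <<'E'
from h import *
info()
E
```

```text
t 11.4 p [ 0.5574 -0.0661  0.0929] psi -0.241 z [ 0.001 -0.001 -1.   ] J [ 0.19  0.31 -0.17  1.78  0.06  1.06 -1.82] F [ 1.5 -2.4  1.2] T [-0.51 -0.35 -0.05] w 0.012 50.00203723087907
```

jog_arm:
  plan:
    - [0,0,0,0,0,0,0]
    - [0,0,0,0,0,0,0]
    - [0,0,0,0,0,-20,0]
    - [0,0,0,0,0,-42,0]
    - [0,0,-0.1,0,0,-42,0]
    - [0,0,-0.24,0,0,-42,0]
    - [0,0,-0.38,0,0,-42,0]
    - [0,0,-0.52,0,0,-42,0]
    - [0,0,-0.66,0,0,-42,0]
    - [0,0,-0.8,0,0,-42,0]
    - [0,0,-0.94,0,0,-42,0]
    - [0,0,-1.04,0,0,-42,0]

```text
time: 12.6
ee_pos: [0.5568, -0.0651, 0.1344]
eef_rot: [0.92, 0.392, -0.0, -0.0]
ft_force: [0.2, -0.5, 0.1]
width: 0.0437
grip_force: 0.0
```

jog_arm:
  plan:
    - [0,0,-0.14,0,0,0,0]
    - [0,0,-0.28,0,0,0,0]
    - [0,0,-0.42,0,0,0,0]
    - [0,0,-0.56,0,0,0,0]
    - [0,0,-0.7,0,0,0,0]
    - [0,0,-0.84,0,0,0,0]
    - [0,0,-0.98,0,0,0,0]
    - [0,0,-1.12,0,0,0,0]
    - [0,0,-1.26,0,0,0,0]
    - [0,0,-1.4,0,0,0,0]
    - [0,0,-1.54,0,0,0,0]
    - [0,0,-1.68,0,0,0,0]

```text
time: 13.8
ee_pos: [0.5568, -0.0652, 0.1344]
eef_rot: [0.322, 0.947, 0.0, -0.0]
ft_force: [-0.1, -1.1, 0.7]
width: 0.0435
grip_force: 0.0
```

```bash
python3 - <<'E'
from h import *
to([.5573,-.065,.092],2.90)
E
```

```text
t 13.8 p [ 0.5568 -0.0652  0.1344] psi 2.486 z [-0.001  0.    -1.   ] J [ 0.48  0.3  -0.52  1.72  0.16  1.16  0.83] F [-0.1 -1.1  0.7] T [ 0.01 -0.13 -0.01] w 0.0435 0.0
shift [-0.4  0.4 42.4] turnz -0.414
```

jog_arm:
  plan:
    - [0,0,-0.14,-0.4,0.3,0,0]
    - [0,0,-0.28,-0.4,0.3,0,0]
    - [0,0,-0.41,-0.4,0.3,0,0]
    - [0,0,-0.41,-0.4,0.3,12,0]
    - [0,0,-0.41,-0.4,0.3,28,0]
    - [0,0,-0.41,-0.4,0.3,42,0]
    - [0,0,-0.41,-0.4,0.3,42,0]
    - [0,0,-0.41,-0.4,0.3,42,-0.6]
    - [0,0,-0.41,-0.4,0.3,42,-1]
    - [0,0,-0.41,-0.4,0.3,42,-1]
    - [0,0,-0.41,-0.4,0.3,42,-1]
    - [0,0,-0.41,-0.4,0.3,42,-1]

```text
time: 15.0
ee_pos: [0.5576, -0.0661, 0.0929]
eef_rot: [0.127, 0.992, -0.0, 0.0]
ft_force: [-2.6, -3.6, 2.8]
width: 0.0117
grip_force: 48.6
```

jog_arm:
  plan:
    - [0,0,0.1,0,0,0,-1]
    - [0,0,0.2,0,0,0,-1]
    - [0,0,0.3,0,0,0,-1]
    - [0,0,0.4,0,0,0,-1]
    - [0,0,0.5,0,0,0,-1]
    - [0,0,0.6,0,0,0,-1]

```text
time: 15.6
ee_pos: [0.5574, -0.0665, 0.0929]
eef_rot: [0.417, 0.909, -0.001, 0.0]
ft_force: [-2.4, -2.3, 2.8]
width: 0.0115
grip_force: 50.0
```

```bash
python3 - <<'E'
from h import *
info()
E
```

```text
t 15.6 p [ 0.5574 -0.0665  0.0929] psi 2.282 z [-0.    -0.002 -1.   ] J [ 0.44  0.34 -0.47  1.76  0.18  1.08  0.61] F [-2.4 -2.3  2.8] T [-0.67  0.36  0.32] w 0.0115 49.9980154260993
```

jog_arm:
  plan:
    - [0,0,0.1,0,0,0,-1]
    - [0,0,0.2,0,0,0,-1]
    - [0,0,0.3,0,0,0,-1]
    - [0,0,0.4,0,0,0,-1]
    - [0,0,0.4,0,0,0,-1]

```text
time: 16.1
ee_pos: [0.5573, -0.0667, 0.0929]
eef_rot: [0.588, 0.809, -0.001, 0.0]
ft_force: [-2.6, -4.9, 3.4]
width: 0.0117
grip_force: 50.0
```

```bash
python3 - <<'E'
from h import *
info()
E
```

```text
t 16.1 p [ 0.5573 -0.0667  0.0929] psi 1.884 z [-0.    -0.002 -1.   ] J [ 0.39  0.33 -0.41  1.77  0.15  1.07  0.23] F [-2.6 -4.9  3.4] T [-0.98  0.5  -0.04] w 0.0117 50.00443906523287
```

jog_arm:
  plan:
    - [0,0,0.08,0,0,0,-1]
    - [0,0,0.16,0,0,0,-1]
    - [0,0,0.24,0,0,0,-1]
    - [0,0,0.24,0,0,0,-1]

```text
time: 16.5
ee_pos: [0.5573, -0.0668, 0.0928]
eef_rot: [0.68, 0.733, -0.001, 0.001]
ft_force: [-2.2, -4.7, 3.5]
width: 0.012
grip_force: 50.0
```

```bash
python3 - <<'E'
from h import *
info()
c=camera("side");save(c,"g3.png");im=c["image"][170:260,330:440,::-1]
cv2.imwrite("pics/g3c.png",cv2.resize(im,None,fx=6,fy=6,interpolation=2))
E
```

```text
t 16.5 p [ 0.5573 -0.0668  0.0928] psi 1.646 z [-0.    -0.002 -1.   ] J [ 0.36  0.33 -0.38  1.77  0.14  1.07  0.01] F [-2.2 -4.7  3.5] T [-0.99  0.49  0.  ] w 0.012 50.002799425274134
```

View pics/g3c.png

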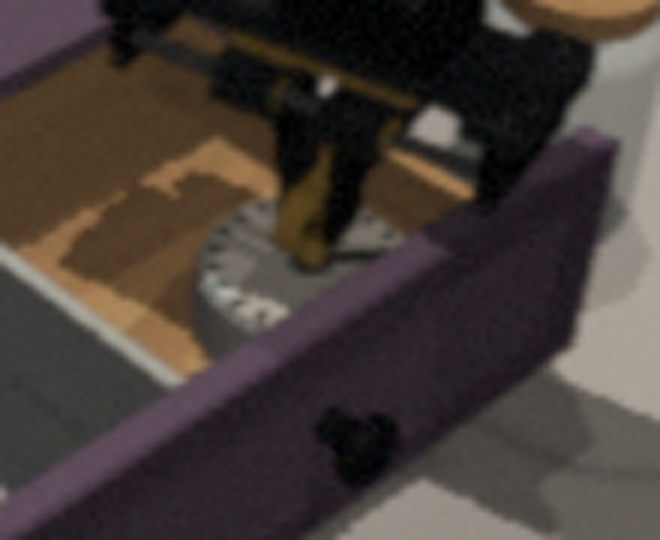

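The side crop shows the black pointer at (400,245) from the stem at (310,255), about -130° in world. The thick mark is at about -142°, so roughly 0.4 rad of key remains. I'll creep on to the stop.

jog_arm:
  plan:
    - [0,0,0.07,0,0,0,-1]
    - [0,0,0.14,0,0,0,-1]
    - [0,0,0.2,0,0,0,-1]
    - [0,0,0.2,0,0,0,-1]

```text
time: 16.95
ee_pos: [0.5573, -0.0668, 0.0928]
eef_rot: [0.75, 0.662, -0.001, 0.001]
ft_force: [-2.4, -5.3, 2.9]
width: 0.0118
grip_force: 50.0
```

```bash
python3 - <<'E'
from h import *
info()
E
```

```text
t 16.95 p [ 0.5573 -0.0668  0.0928] psi 1.446 z [-0.    -0.002 -1.   ] J [ 0.33  0.33 -0.35  1.77  0.13  1.07 -0.18] F [-2.4 -5.3  2.9] T [-1.11  0.53  0.12] w 0.0118 50.00227010808885
```

jog_arm:
  plan:
    - [0,0,0.05,0,0,0,-1]
    - [0,0,0.1,0,0,0,-1]
    - [0,0,0.1,0,0,0,-1]

```text
time: 17.25
ee_pos: [0.5573, -0.0669, 0.0929]
eef_rot: [0.782, 0.624, -0.001, 0.001]
ft_force: [-3.6, -5.0, 3.2]
width: 0.0117
grip_force: 50.0
```

```bash
python3 - <<'E'
from h import *
info()
E
```

```text
t 17.25 p [ 0.5573 -0.0669  0.0929] psi 1.347 z [-0.    -0.002 -1.   ] J [ 0.32  0.32 -0.33  1.77  0.12  1.07 -0.28] F [-3.6 -5.   3.2] T [-1.04  0.53  0.21] w 0.0117 50.002051033079624
```

jog_arm:
  plan:
    - [0,0,0.05,0,0,0,-1]
    - [0,0,0.1,0,0,0,-1]
    - [0,0,0.1,0,0,0,-1]

```text
time: 17.55
ee_pos: [0.5573, -0.0668, 0.0929]
eef_rot: [0.812, 0.584, -0.001, 0.001]
ft_force: [-2.7, -4.5, 2.7]
width: 0.0114
grip_force: 50.0
```

```bash
python3 - <<'E'
from h import *
info()
E
```

```text
t 17.55 p [ 0.5573 -0.0668  0.0929] psi 1.247 z [-0.    -0.002 -1.   ] J [ 0.31  0.32 -0.32  1.77  0.12  1.07 -0.38] F [-2.7 -4.5  2.7] T [-1.04  0.51  0.2 ] w 0.0114 50.001957742497325
```

jog_arm:
  plan:
    - [0,0,0.05,0,0,0,-1]
    - [0,0,0.1,0,0,0,-1]
    - [0,0,0.1,0,0,0,-1]

```text
time: 17.85
ee_pos: [0.5574, -0.0668, 0.0929]
eef_rot: [0.84, 0.543, -0.001, 0.001]
ft_force: [-2.2, -5.7, 4.3]
width: 0.0119
grip_force: 50.0
```

```bash
python3 - <<'E'
from h import *
info()
E
```

```text
t 17.85 p [ 0.5574 -0.0668  0.0929] psi 1.148 z [-0.    -0.002 -1.   ] J [ 0.3   0.32 -0.3   1.77  0.11  1.07 -0.47] F [-2.2 -5.7  4.3] T [-1.18  0.62  1.04] w 0.0119 50.00039898790419
```

jog_arm:
  plan:
    - [0,0,0.05,0,0,0,-1]
    - [0,0,0.1,0,0,0,-1]
    - [0,0,0.1,0,0,0,-1]

```text
time: 18.15
ee_pos: [0.5574, -0.0666, 0.0929]
eef_rot: [0.866, 0.501, -0.001, 0.001]
ft_force: [-1.9, -6.1, 3.6]
width: 0.0131
grip_force: 55.0
```

```bash
python3 - <<'E'
from h import *
info()
c=camera("side");save(c,"g4.png");im=c["image"][170:260,330:440,::-1]
cv2.imwrite("pics/g4c.png",cv2.resize(im,None,fx=6,fy=6,interpolation=2))
E
```

```text
t 18.15 p [ 0.5574 -0.0666  0.0929] psi 1.049 z [-0.    -0.002 -1.   ] J [ 0.28  0.32 -0.29  1.77  0.11  1.07 -0.57] F [-1.9 -6.1  3.6] T [-1.14  0.56  1.27] w 0.0131 55.025117634795606
```

View pics/g4c.png

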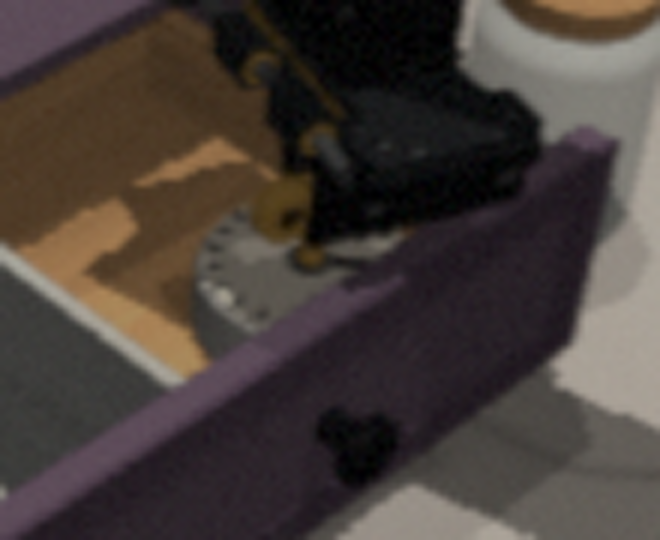

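The torque jumped to over 1 N m and the pads started to slip, so the key is hard against its stop. The pointer at (360,265) lies toward the thick mark. I'll ease off slightly, release, lift and look.

jog_arm:
  plan:
    - [0,0,-0.04,0,0,0,-1]
    - [0,0,-0.04,0,0,0,-0.5]
    - [0,0,-0.04,0,0,0,0]
    - [0,0,-0.04,0,0,0,0]
    - [0,0,-0.04,0,0,-20,0]
    - [0,0,-0.04,0,0,-50,0]
    - [0,0,0.1,0,0,-90,-0.5]
    - [0,0,0.24,-5,20,-120,-1]
    - [0,0,0.38,0,-30,-120,-1]
    - [0,0,0.52,0,-60,-120,-1]
    - [0,0,0.66,0,-80,-120,-1]
    - [0,0,0.8,0,-110,-120,-1]

```text
time: 19.4
ee_pos: [0.4618, -0.01, 0.2125]
eef_rot: [0.993, 0.12, 0.0, -0.0]
ft_force: [0.3, 0.4, -0.2]
width: 0.0047
grip_force: 0.0
```

```bash
python3 - <<'E'
from h import *
to([.4255,.0386,.20],-.166)
c=camera("top");save(c,"t5.png");np.savez("t5.npz",W=pts(c),im=c["image"])
im=c["image"][200:280,255:455,::-1]
cv2.imwrite("pics/t5c.png",cv2.resize(im,None,fx=4,fy=4,interpolation=2))
W=pts(c);Z=W[...,2];s=np.zeros(Z.shape,bool);s[225:275,255:402]=1;m=s&(abs(Z-.138)<.006)
print(cv2.minAreaRect(W[m][:,:2].astype(np.float32)))
E
```

```text
t 19.4 p [ 0.4618 -0.01    0.2125] psi 0.241 z [ 0.  0. -1.] J [ 0.21 -0.01 -0.29  1.87 -0.    1.28 -1.4 ] F [ 0.3  0.4 -0.2] T [ 0.01 -0.02  0.01] w 0.0047 0.0
shift [-23.7 -55.8  12.5] turnz 0.407
((0.5020901560783386, 0.026036977767944336), (0.34874188899993896, 0.01962842233479023), 80.47540283203125)
```

View pics/t5c.png

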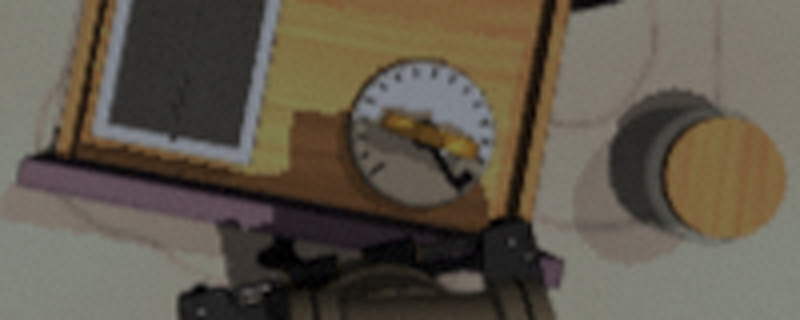

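The pointer at (465,185) now lies on the thick mark. The drawer and jar haven't moved. Next I'll go in front of the knob.

jog_arm:
  plan:
    - [0,0,0.14,-8,-19,0,-1]
    - [0,0,0.27,-16,-38,0,-1]
    - [0,0,0.407,-24,-56,0,-1]
    - [0,0,0.407,-24,-56,20,-1]
    - [0,0,0.407,-24,-56,45,-1]
    - [0,0,0.407,-24,-56,70,-1]
    - [0,0,0.407,-24,-56,95,-1]
    - [0,0,0.407,-24,-56,118,-1]
    - [0,0,0.407,-24,-56,131,-1]
    - [0,0,0.407,-24,-56,131,-1]

```text
time: 20.45
ee_pos: [0.4241, 0.0382, 0.08]
eef_rot: [0.997, -0.08, -0.002, 0.0]
ft_force: [-0.3, -0.2, -0.3]
width: 0.0003
grip_force: 0.0
```

```bash
python3 - <<'E'
from h import *
to([.4255,.0386,.081],-.166)
c=camera("side");save(c,"g6.png");im=c["image"][170:290,310:450,::-1]
cv2.imwrite("pics/g6c.png",cv2.resize(im,None,fx=4,fy=4,interpolation=2))
E
```

```text
t 20.45 p [0.4241 0.0382 0.08  ] psi -0.16 z [-0.003  0.    -1.   ] J [ 0.16  0.06 -0.36  2.11  0.03  0.98 -1.95] F [-0.3 -0.2 -0.3] T [-0.01  0.02 -0.01] w 0.0003 0.0
shift [ 1.3 -0.7 -1. ] turnz 0.006
```

View pics/g6c.png

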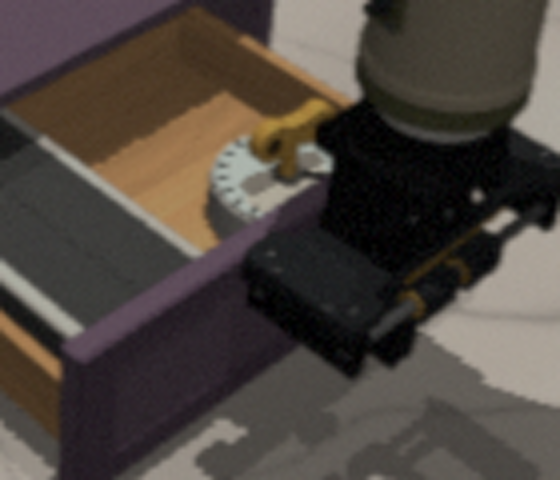

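The gripper is in front of the knob and clear of the panel, and the key is free. I'll push slowly along tool x.

jog_arm:
  plan:
    - [0,0,0,10,0,0,-1]
    - [0,0,0,19,0,0,-1]
    - [0,0,0,25,0,0,-1]
    - [0,0,0,31,0,0,-1]
    - [0,0,0,38,0,0,-1]
    - [0,0,0,47,0,0,-1]
    - [0,0,0,57,0,0,-1]
    - [0,0,0,67,0,0,-1]
    - [0,0,0,77,0,0,-1]
    - [0,0,0,87,0,0,-1]
    - [0,0,0,97,0,0,-1]
    - [0,0,0,107,0,0,-1]

```text
time: 21.7
ee_pos: [0.5318, 0.0205, 0.0815]
eef_rot: [0.997, -0.08, -0.0, 0.0]
ft_force: [-4.2, -1.3, 1.1]
width: 0.0006
grip_force: 1.5
```

```bash
cat >> h.py <<'E'
def panel():
    c=camera("top");W=pts(c);Z=W[...,2];s=np.zeros(Z.shape,bool);s[150:275,255:420]=1
    ex=np.array([.986,-.166]);ey=np.array([.166,.986]);o=np.array([.676,-.0035])
    r=(W[...,:2]-o)
    a=r@ex;b=r@ey
    m=s&(abs(Z-.138)<.005)&(a<-.0)&(abs(b)<.17)&(b>.06)
    print("panel outer dist from cab face",np.percentile(-a[m],[3,50,97]),m.sum()," opening~",np.percentile(-a[m],97)-.019)
    for n,xy,z in(("jar",(.537,-.2495),.14),("can",(.7236,.2649),.11)):
        q=(np.hypot(W[...,0]-xy[0],W[...,1]-xy[1])<.07)&(abs(Z-z)<.006)
        print(n,q.sum(),cv2.minEnclosingCircle(W[q][:,:2].astype(np.float32)))
    return c
E
python3 - <<'E'
from h import *
info();panel()
E
```

```text
t 21.7 p [0.5318 0.0205 0.0815] psi -0.16 z [-0. -0. -1.] J [ 0.16  0.28 -0.32  1.85  0.1   1.03 -1.94] F [-4.2 -1.3  1.1] T [-0.29  0.72 -0.11] w 0.0006 1.5104937612335334
panel outer dist from cab face [0.09017623 0.09906612 0.10803553] 320  opening~ 0.08903552513218245
jar 730 ((0.5367324948310852, -0.24931161105632782), 0.03903508931398392)
can 527 ((0.7246502041816711, 0.2659214437007904), 0.034659333527088165)
```

jog_arm:
  plan:
    - [0,0,0,8,0,0,-1]
    - [0,0,0,17,0,0,-1]
    - [0,0,0,26,0,0,-1]
    - [0,0,0,35,0,0,-1]
    - [0,0,0,43,0,0,-1]
    - [0,0,0,51,0,0,-1]
    - [0,0,0,58,0,0,-1]
    - [0,0,0,64,0,0,-1]
    - [0,0,0,69,0,0,-1]
    - [0,0,0,72,0,0,-1]
    - [0,0,0,75,0,0,-1]

```text
time: 22.85
ee_pos: [0.6052, 0.0089, 0.0815]
eef_rot: [0.997, -0.08, -0.0, 0.0]
ft_force: [-2.0, -0.1, -0.9]
width: 0.0006
grip_force: 1.2
```

jog_arm:
  plan:
    - [0,0,0,2,0,0,-1]
    - [0,0,0,4,0,0,-1]
    - [0,0,0,6,0,0,-1]
    - [0,0,0,8,0,0,-1]
    - [0,0,0,10,0,0,-1]
    - [0,0,0,10,0,0,-1]

```text
time: 23.45
ee_pos: [0.6137, 0.0075, 0.0814]
eef_rot: [0.997, -0.08, -0.001, 0.0]
ft_force: [-7.8, 0.8, 3.2]
width: 0.0007
grip_force: 4.1
```

```bash
python3 - <<'E'
from h import *
info();panel()
E
```

```text
t 23.45 p [0.6137 0.0075 0.0814] psi -0.16 z [-0.003 -0.    -1.   ] J [ 0.15  0.44 -0.29  1.64  0.14  1.09 -1.92] F [-7.8  0.8  3.2] T [ 0.06  1.87 -0.04] w 0.0007 4.10746699196352
panel outer dist from cab face [0.0073494  0.01574916 0.02526304] 284  opening~ 0.006263042075870431
jar 738 ((0.5366779565811157, -0.24991631507873535), 0.039120569825172424)
can 530 ((0.7239434123039246, 0.2646923363208771), 0.035106074064970016)
```

jog_arm:
  plan:
    - [0,0,0,1,0,0,-1]
    - [0,0,0,2,0,0,-1]
    - [0,0,0,3,0,0,-1]
    - [0,0,0,4,0,0,-1]
    - [0,0,0,4,0,0,-1]

```text
time: 24.0
ee_pos: [0.6186, 0.0067, 0.0815]
eef_rot: [0.997, -0.08, -0.0, 0.0]
ft_force: [-4.8, 0.8, 0.8]
width: 0.0005
grip_force: 1.9
```

jog_arm:
  plan:
    - [0,0,0,1,0,0,-1]
    - [0,0,0,2,0,0,-1]
    - [0,0,0,3,0,0,-1]
    - [0,0,0,3,0,0,-1]

```text
time: 24.4
ee_pos: [0.6197, 0.0065, 0.0813]
eef_rot: [0.997, -0.08, -0.002, 0.0]
ft_force: [-14.0, 0.8, 7.4]
width: 0.0002
grip_force: 7.3
```

```bash
python3 - <<'E'
from h import *
info();panel()
E
```

```text
t 24.4 p [0.6197 0.0065 0.0813] psi -0.16 z [-0.005 -0.    -1.   ] J [ 0.14  0.45 -0.29  1.62  0.14  1.1  -1.91] F [-14.    0.8   7.4] T [ 0.1   3.27 -0.12] w 0.0002 7.256750728174666
panel outer dist from cab face [0.00147387 0.01007154 0.01974855] 285  opening~ 0.0007485460723019519
jar 732 ((0.536437451839447, -0.2493230402469635), 0.039092548191547394)
can 525 ((0.7233428359031677, 0.26574981212615967), 0.034442219883203506)
```

The force is up to 14 N with almost no travel, and the measured opening is about 0. One small confirming push, then I back off.

jog_arm:
  plan:
    - [0,0,0,2,0,0,-1]
    - [0,0,0,2,0,0,-1]
    - [0,0,0,-4,0,0,-1]
    - [0,0,0,-12,0,0,-1]
    - [0,0,0,-30,0,0,-1]
    - [0,0,0,-55,0,0,-1]
    - [0,0,0,-85,0,0,-1]
    - [0,0,0,-115,0,-20,-1]
    - [0,0,0,-130,0,-60,-1]
    - [0,0,0,-130,0,-100,-1]
    - [0,0,0,-130,0,-100,-1]
    - [0,0,0,-130,0,-100,-1]

```text
time: 25.65
ee_pos: [0.4944, 0.0271, 0.1827]
eef_rot: [0.997, -0.08, 0.002, -0.0]
ft_force: [0.2, -0.7, -0.2]
width: 0.0007
grip_force: 0.0
```

```bash
python3 - <<'E'
from h import *
info();c=panel();save(c,"t9.png")
E
```

```text
t 25.65 p [0.4944 0.0271 0.1827] psi -0.16 z [ 0.004 -0.    -1.   ] J [ 0.18  0.09 -0.34  1.84  0.03  1.21 -1.9 ] F [ 0.2 -0.7 -0.2] T [ 0.02  0.06 -0.01] w 0.0007 0.0
panel outer dist from cab face [0.00145373 0.0107215  0.01964352] 324  opening~ 0.000643518073363613
jar 733 ((0.5365999937057495, -0.24913378059864044), 0.03918280452489853)
can 524 ((0.7236568331718445, 0.2657586634159088), 0.03420213982462883)
```

View pics/t9.png

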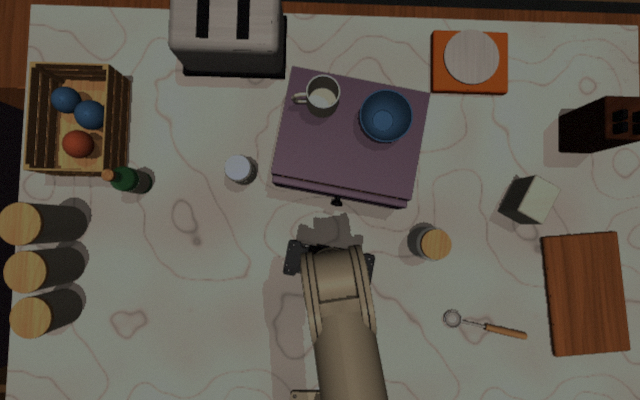

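The drawer is home, with its front at (275,185) to (408,205). The jar (435,243) and can (240,168) haven't moved, and the gripper is clear.

```bash
python3 -c "
from bench import order
print(order.close_job())"
```

```text
the job is handed in; nothing more can be done
None
```

I wound the timer until the key hit its stop with the pointer on the thick mark, then pushed the drawer fully home, where it stayed; the jar and can didn't move, and the job was handed in at about 26 s of the 72 s allowed.

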